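# Wedge up the drip board

## Robot

A 7-joint arm with a two-finger parallel gripper is mounted at the origin on the work surface. World frame = base frame: x ahead of the robot, y to its left, z up, the work surface at z = 0. Lengths are in m, angles in rad, forces in N, time in s.
With the tool pointing down it reaches from about 0.425 to 0.95 m from the base axis. Payload 4.7 kg.
Tool frame: the origin (TCP) lies on the centre line of the jaws, within the pads' length; the fingertips stand 17 mm ahead of it and the grasp point (between the pads) lies 2 mm behind it; z points along the fingers, y is the line along which they close (so a half turn about z gives the same grasp; the last joint's range is limited). The gripper opens to 85 mm and grips with 20 to 120 N. Pads are 22 mm wide; open, the fingers measure 114 mm over their backs; the gripper's body (76 mm by 85 mm) begins 54 mm behind the grasp point. The pads swing forward as they close: fully open they stand 13 mm farther back than shut.
Start: joints at [-1.176, 0.469, -0.049, 1.532, 0.024, 1.141, -0.082], TCP at [0.278, 0.615, 0.248] pointing down, gripper open.
Joint ranges: [-2.59, 2.59], [-0.33, 1.99], [-1.39, 1.29], [0.1, 2.45], [-1.04, 4.18], [0.21, 1.99], [-2.66, 2.66]. Speed limits (rad/s): [2.57, 2.57, 3.14, 3.14, 3.14, 3.14, 3.14].

## Interface

Orientations are given as a rotation vector (axis times angle).
In Python, from cell import ctrl gives the robot as it stands.
- The arm moves only by the tool play_rows, never from a script. Its argument "moves" is one flat list of numbers, 4 for each row, row after row: the shift along the tool's x, y, z in m, then the turn about the tool's z in degrees. In form: [tx, ty, tz, twist, tx, ty, tz, twist, ...]. A call has 1 to 5 rows; each row is the pose to reach, as a shift and turn from the pose commanded when the call began, along the tool's axes at that moment; what a row does not reach only later rows make up. A row lasts 1/10 s, in which the tool goes at most 50 mm and 8.59 degrees, less where a joint would pass 70% of its speed; a pose out of reach is approached as far as the arm can. A call with a gripper value outside its range is refused whole. "fingers" is the gripper's target within -1 to 1 (shut at 1, half-way at 0, fully open at -1), set as the call begins (left out, the last holds). The fingers move at their own pace and stop on an object; "force" is the grip in N (left out, the last holds). Time passes only in rows, so rows that repeat a pose let the fingers close. It gives the time, the measured TCP pose, the force, the opening and the grip force at its end, in the units of the state.
- ctrl.observe(): the state, without advancing time (a new reading comes with each control period).
- ctrl.snapshot(name): name is "scene" or "top" or "wrist"; returns a dict with "image" (420x560x3 uint8, red, green, blue), "camera_matrix" (3x3 intrinsics, pixels), "extrinsics" (4x4, takes a point from camera to world coordinates). Camera axes: x right, y down, z forward; pixel columns grow to the right and rows downward; lengths in m; the calibration is good to about 2 mm. A picture is of the moment at which its call begins. There is no depth.
- ctrl.close_job(): hands the job in; it is judged then, once.
Trained networks look in a picture, given as the dict that the camera call returned (one of the last four; its "shot" number tells which), for a name from the list of things; names that differ only in an ending like _2 or _b are one class to them, and where a whole thing is asked for, a point or a joint stands for the part that bears it (a point fixed in the world has none). Each returns a list of dicts, best first, with "p" (0 to 1); they miss things now and then, are a little off and sometimes report something else, mostly with a low value. They report only what shows in the picture. A call takes as long as a camera call. They do not tell look-alikes from the thing itself.
- ctrl.outline_of(thing, picture): "pixels" (420x560 bool, what is visible of it) and "rect" ([centre column, centre row, width, height] in pixels, round what is visible of it).
The state is a dict: "time_s": time; "joint_positions": joint angles; "qd": joint speeds; "tau": joint torques, N m; "position": TCP position; "tcp_rot": TCP orientation; "force": force on the tool from outside, world axes, zero at the start; "moment": the same for the moment, N m; "grip_width": finger opening in m; "gripper_force": force on a finger pad.
Only numpy, scipy, OpenCV 4.12 (cv2) and the standard library are available. Lean on these libraries where they do the work, as an engineer would, in place of code of your own. Each camera call takes 0.05 s, during which the arm holds its last target. There are 200 camera calls.

## Task

The drip board on the craft table is hinged at its high end and has to be raised at its low edge to the height set on the gauge beside it. Fetch the larger wooden wedge, set it down flat in front of the middle of the low edge with its thin end towards it and let go; then push it in under the edge until the board's steel tongue is level with the gauge's pointer, and leave it there carrying the board. Let the wedge do the lifting: don't touch the board, and don't disturb the other things on the table.

Things in the scene. Friction and masses are not known exactly. Their poses are not given: they have to be found in the camera images.
- stand: the drip board's fixed plywood stand on the table. Origin: on the table under the middle of the board's low edge; x points level from that edge to the hinge (the way the wedge is to be pushed), z up. Hinge axis at x = 240 mm, 45 mm high, along y. The gauge post (10 mm thick, 110 high) stands at y = -160 mm, x = 0.
- edge (a point): middle of the board's low edge, on the axis of the round steel bar (12 mm thick, 200 long, along the stand's y) that runs under that edge and is what rides up on the wedge. At rest its axis is 18 mm above the table, so its underside is 12 mm up. Two rubber feet, 12 mm wide, stand under it at y = +-92 mm: in between the way is free.
- tongue (a point): tip of the flat steel tongue (4 mm thick) that sticks out of the board's side at the end of the bar, beside the gauge post, at the height of the bar's axis; rises with the edge
- mark (a point): tip of the steel pointer (4 mm thick) on the black clip of the gauge post, facing the tongue: the height wanted for the tongue, 10 to 22 mm above where the tongue rests. Fixed.
- wedge_grip (a point): the larger plain wooden wedge, a loose piece lying flat: 150 long, 36 wide, underside flat, top one even slope from 44 thick to 4 thick (a 10 mm push lifts by 2.67 mm); about 95 g. This point: on its centre line, half-way up, 95 mm from the thin end and 55 mm from the thick end face, where it is 29 mm thick (the point is 14.5 mm above its underside). Axes: x to the thin end, z up. It can be gripped across its 36 mm width here.
- wedge_tip (a point): the larger wedge's thin end: middle of its lower edge, at table height; same axes as wedge_grip
- small_wedge: a second, plain wooden wedge, too thin for this job: 90 long, 30 wide, 18 thick at one end; origin under its centre, x to its thin end. Leave it alone
- glue: white glue bottle, 66 across, 170 tall, standing; origin under its centre. A bystander
- jar: paint jar, 60 across, 85 tall, standing; origin under its centre. A bystander
- brush: paint brush lying flat. A bystander
- sander: cork sanding block 70 x 45 x 30. A bystander
- puck: round modelled disc, 80 across, 35 high. A bystander
- scraper: spatula lying flat. A bystander
- pan: aluminium pan 260 x 200 x 40 with modelled pieces in it; origin under its centre. A bystander
- wedge: the same larger wedge; origin under its centre, on the table, x to its thin end
- board: the hinged plywood board, 245 x 200 x 10, with an aluminium pan on it that begins 55 mm behind the low edge and is 28 mm high. About 0.7 kg (varies); its weight holds it down, and when pushing stops it stays up on the wedge by friction. Origin on the hinge axis, at its middle.
Mind the look-alikes: they are no part of the job. Leave any red or yellow look-alike of the wedge alone.

How it is judged:
On the way, in this order (a step that is already met when the one before it is completed fails the run):
1. the larger wedge lies flat and released before the middle of the low edge, thin end towards it, the board not yet raised (x of wedge_tip in the frame of stand between -0.14 and 0.03 m and x of wedge_grip in the frame of stand below -0.05 m and y of wedge_tip in the frame of stand between -0.06 and 0.06 m and angle between the x axis of wedge_tip and the x axis of stand, either way round below 0.35 rad and angle between wedge_tip's own z axis and vertical below 0.06 rad and height (world z) of wedge_tip below 0.004 m and contact force between the fingers and wedge below 0.05 N and z of edge in the frame of stand below 0.0205 m), for 0.2 s.
2. the tongue stands level with the gauge's pointer, the board carried by the wedge (z of tongue in the frame of mark between -0.003 and 0.003 m and contact force between wedge and board above 0.5 N), for 0.2 s.
At the end, for the whole second after the job is handed in: The board's tongue is within 3 mm of the height of the gauge's pointer, the board rests on the larger wedge, which lies flat on the table under the low edge, thin end inwards; all is at rest (all of step 2 and angle between wedge_tip's own z axis and vertical below 0.06 rad and height (world z) of wedge_tip below 0.004 m and x of wedge_tip in the frame of stand above 0.03 m and x of wedge_grip in the frame of stand below 0.08 m and linear speed of each of wedge, board below 0.01 m/s); the robot touches nothing.
It fails at once if the robot touches the board (more than 1 N) (contact force between any of the fingers, the arm and board above 1 N).
It fails at once if another thing on the table is moved by more than 30 mm (distance of any of small_wedge, glue, jar, brush, sander, puck, scraper, pan from where it was at the start of the episode above 0.03 m).
It also fails if it takes over 54 s, if anything falls off the work surface, if the arm or the gripper's body presses on something with over 40 N, if the wrist force passes 120 N, or if a joint passes its speed limit or range.

## Working session

There is one attempt and no reset: what is moved stays moved. The work goes in short steps, Python scripts to look and compute and a tool call to move; the robot and the scene stay as the last step left them, time stands still between calls to the robot, and variables do not carry over. Pictures are saved under pics/ and viewed, at most 10 in all, crops included, and the job is handed in when it is done.

Besides the shell and the picture viewer there is one more tool, called after "Call:" as name(argument=value, ...) on one line, values as JSON. play_rows: Moves the arm, as the interface text tells. Its arguments: {"type":"object","properties":{"moves":{"type":"array"},"fingers":{"type":"number"},"force":{"type":"number"}},"required":["moves"]}

```bash
mkdir -p pics; cat > h.py <<'E'
import numpy as np, cv2
from cell import ctrl
from scipy.spatial.transform import Rotation as R
def snap(name,fn=None):
    s=ctrl.snapshot(name)
    if fn: cv2.imwrite('pics/'+fn,s['image'][:,:,::-1])
    return s
def ray(s,u,v):
    K=np.array(s['camera_matrix']);E=np.array(s['extrinsics'])
    d=E[:3,:3]@np.linalg.solve(K,[u,v,1.]);return E[:3,3],d
def onz(s,u,v,z):
    o,d=ray(s,u,v);return o+d*(z-o[2])/d[2]
def proj(s,p):
    K=np.array(s['camera_matrix']);E=np.array(s['extrinsics'])
    c=K@(E[:3,:3].T@(np.array(p)-E[:3,3]));return c[:2]/c[2]
def st():
    o=ctrl.observe();print(o['time_s'],np.round(o['position'],4),np.round(o['tcp_rot'],3),np.round(o['force'],1),round(o['grip_width'],4),o['gripper_force']);return o
E
python3 - <<'E'
from h import *
o=st(); print(R.from_rotvec(o['tcp_rot']).as_matrix().round(3))
a=snap('scene','s1.png');b=snap('top','t1.png')
for n,s in(('scene',a),('top',b)):
    print(n,np.round(s['extrinsics'],3).tolist())
    for t in('wedge','stand','board','tongue','mark','small_wedge'):
        for r in ctrl.outline_of(t,s)[:3]: print(t,round(r['p'],2),np.round(r['rect'],1),onz(s,*r['rect'][:2],0.015).round(3))
E
```

```text
0.0 [0.2773 0.6148 0.2472] [-6.610e-01 -3.071e+00  3.000e-03] [ 0.2  0.4 -0.7] 0.0853 0.0
[[-0.912  0.411 -0.001]
 [ 0.411  0.912 -0.002]
 [-0.    -0.002 -1.   ]]
scene [[0.554, 0.627, -0.547, 1.23], [0.832, -0.43, 0.349, -0.502], [-0.017, -0.649, -0.761, 1.055], [0.0, 0.0, 0.0, 1.0]]
wedge 0.92 [205.9 289.6  45.1  47.9] [ 0.607 -0.356  0.015]
wedge 0.86 [ 73.8 298.5  43.5  34.3] [ 0.427 -0.67   0.015]
wedge 0.72 [285.1 177.2  29.7  39.3] [0.368 0.072 0.015]
stand 0.72 [366.1 215.1 112.5 108.5] [0.654 0.188 0.015]
stand 0.35 [312.  288.3  62.3  40.8] [ 0.769 -0.11   0.015]
board 0.72 [358.5 211.6 103.4  84.6] [0.629 0.178 0.015]
board 0.35 [230.9 210.4  21.5  23.9] [ 0.394 -0.156  0.015]
tongue 0.87 [357.9 207.7  99.5  85.4] [0.615 0.187 0.015]
tongue 0.25 [312.2 288.4  62.   43.9] [ 0.77  -0.109  0.015]
mark 0.65 [351.8 257.5   8.6   9.8] [0.752 0.047 0.015]
small_wedge 0.73 [207.2 288.6  42.5  48.2] [ 0.606 -0.351  0.015]
small_wedge 0.62 [365.  216.3 109.4 108.8] [0.655 0.182 0.015]
small_wedge 0.52 [178.9 255.9  32.4  17.6] [ 0.461 -0.37   0.015]
top [[0.015, -0.982, 0.189, 0.216], [-1.0, -0.018, -0.014, -0.051], [0.017, -0.189, -0.982, 1.559], [0.0, 0.0, 0.0, 1.0]]
wedge 0.92 [438.  244.2  23.   42.8] [ 0.405 -0.675  0.015]
wedge 0.84 [348.7 194.1  42.4  27.2] [ 0.593 -0.341  0.015]
wedge 0.78 [243.3 249.8  16.6  37.8] [0.372 0.057 0.015]
stand 0.89 [211.9 179.9  91.6  71.1] [0.639 0.186 0.015]
board 0.65 [211.7 185.7  77.2  61.3] [0.616 0.186 0.015]
tongue 0.69 [206.9 185.1  75.8  63.3] [0.618 0.204 0.015]
small_wedge 0.67 [357.8 230.8  26.5  13.3] [ 0.451 -0.373  0.015]
```

View pics/t1.png

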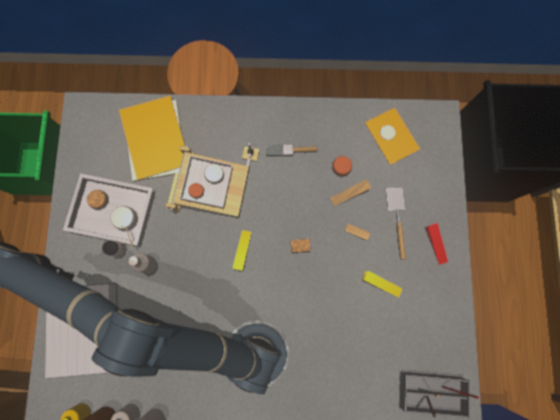

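View pics/s1.png

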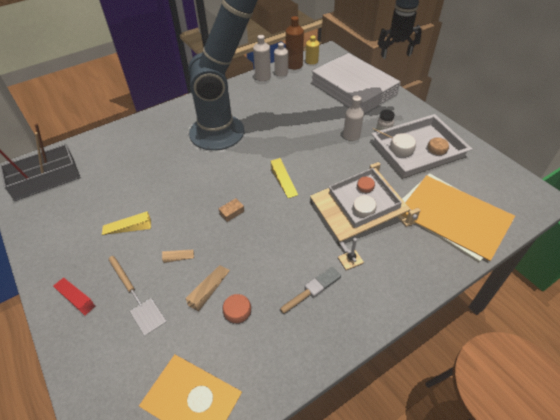

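The top view shows the plain wooden wedge at about (350,193). The board is at (211,183), with its low edge on the right side facing the gauge at (250,152). The yellow and red slabs are look-alikes. I'm moving in for a closer wrist view.

Call:
play_rows(moves=[-0.03,-0.03,-0.02,0,-0.06,-0.06,-0.04,0,-0.1,-0.1,-0.06,0,-0.14,-0.13,-0.06,0,-0.18,-0.17,-0.06,0], fingers=-1)

```text
time_s: 1.2
position: [0.3671, 0.3997, 0.3094]
tcp_rot: [0.66, 3.07, 0.004]
force: [1.4, 0.1, 0.4]
grip_width: 0.0855
gripper_force: 0.0
```

Call:
play_rows(moves=[-0.035,-0.035,0,0,-0.07,-0.07,0,0,-0.105,-0.105,0,0,-0.14,-0.14,0,0,-0.175,-0.17,0,0])

```text
time_s: 1.7
position: [0.4557, 0.1717, 0.3087]
tcp_rot: [0.662, 3.07, 0.001]
force: [1.0, 0.4, -0.3]
grip_width: 0.0851
gripper_force: 0.0
```

Call:
play_rows(moves=[-0.035,-0.035,0,0,-0.07,-0.07,0,0,-0.11,-0.1,0,0,-0.11,-0.1,0,0])

```text
time_s: 2.1
position: [0.5166, 0.0301, 0.3088]
tcp_rot: [0.679, 3.064, -0.004]
force: [-0.6, 0.6, -0.3]
grip_width: 0.0854
gripper_force: 0.0
```

```bash
python3 - <<'E'
from h import *
o=st()
w=snap('wrist','w1.png');a=snap('scene');b=snap('top')
print(np.round(w['extrinsics'],3).tolist(),np.round(w['camera_matrix'],0).tolist())
for n,s in(('wrist',w),('scene',a)):
    for t in('wedge','stand','board','tongue','mark'):
        for r in ctrl.outline_of(t,s)[:2]: print(n,t,round(r['p'],2),np.round(r['rect'],1),onz(s,*r['rect'][:2],0.015).round(3))
# crop composites
c1=cv2.resize(a['image'][150:280,300:430],(400,400),interpolation=cv2.INTER_CUBIC)
c2=cv2.resize(a['image'][250:330,165:245],(400,400),interpolation=cv2.INTER_CUBIC)
cv2.imwrite('pics/c1.png',np.hstack([c1,c2])[:,:,::-1])
E
```

```text
2.1 [0.5166 0.0301 0.3088] [ 0.679  3.064 -0.004] [-0.6  0.6 -0.3] 0.0854 0.0
[[0.423, 0.873, 0.245, 0.455], [0.906, -0.406, -0.116, 0.058], [-0.002, 0.271, -0.963, 0.435], [0.0, 0.0, 0.0, 1.0]] [[355.0, 0.0, 281.0], [0.0, 355.0, 206.0], [0.0, 0.0, 1.0]]
wrist wedge 0.77 [258.6  55.9  56.7 108.4] [0.396 0.057 0.015]
wrist wedge 0.59 [ 74.5 308.9  59.1  49.4] [ 0.575 -0.305  0.015]
wrist stand 0.9 [438.  209.7 244.  331. ] [0.648 0.18  0.015]
wrist stand 0.46 [293.1 347.2  78.5  39.5] [ 0.753 -0.064  0.015]
wrist board 0.6 [436.9 186.2 246.2 240.7] [0.619 0.188 0.015]
wrist tongue 0.78 [435.4 186.3 244.7 246.6] [0.618 0.187 0.015]
wrist mark 0.61 [367.4 325.8  18.8  24. ] [0.765 0.042 0.015]
scene wedge 0.89 [ 74.7 298.5  41.2  37.8] [ 0.428 -0.668  0.015]
scene wedge 0.63 [127.6 222.8  42.4  23.2] [ 0.254 -0.451  0.015]
scene stand 0.78 [367.1 217.  111.1 106.8] [0.661 0.186 0.015]
scene stand 0.19 [422.8 145.6 101.8  65.2] [0.519 0.578 0.015]
scene board 0.8 [358.2 210.8 101.7  86.5] [0.626 0.18  0.015]
scene tongue 0.73 [358.9 209.3 100.7  83.7] [0.622 0.185 0.015]
scene mark 0.39 [353.2 257.3   8.5   9.6] [0.754 0.051 0.015]
```

View pics/w1.png

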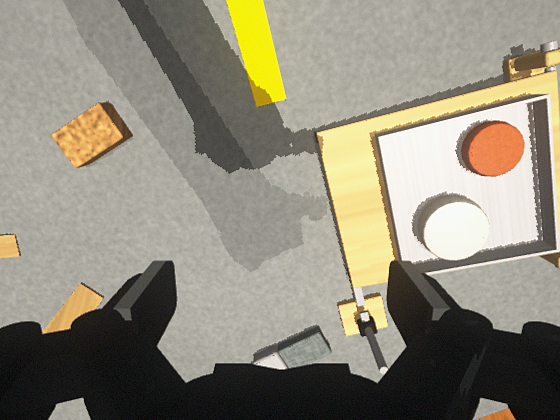

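View pics/c1.png

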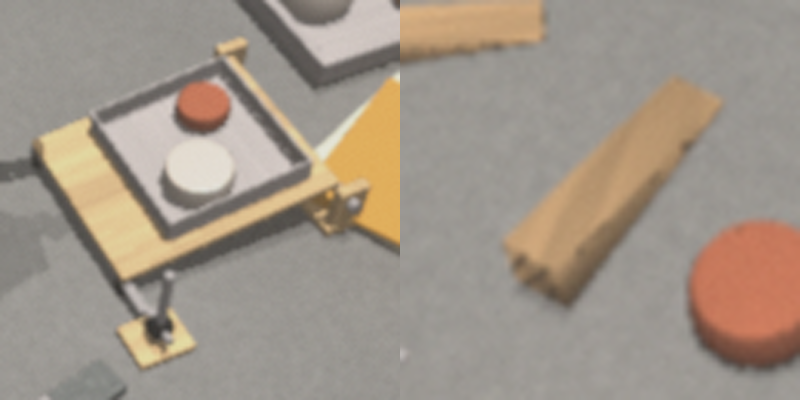

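The wrist view shows the board's low-edge corners at (317,132) and (355,286). The gauge plate is at (363,316) and the tongue at (360,296). In the crop the wedge's thick end is at lower-left (scene ~(189,303)) and its thin end at (225,268).

```bash
python3 - <<'E'
from h import *
w=snap('wrist');a=snap('scene')
for z in(.018,.03,.034):
    p=onz(w,317,132,z);q=onz(w,355,287,z);d=p-q;print(z,p.round(3),q.round(3),np.linalg.norm(d).round(3),((p+q)/2).round(3),np.degrees(np.arctan2(-d[0],d[1])))
p=onz(a,300+38*.325,150+145*.325,.03);q=onz(a,300+122*.325,150+282*.325,.03);print('scene',p.round(3),q.round(3),np.linalg.norm(p-q))
print('post base',onz(w,362,316,.0).round(3),onz(a,300+158*.325,150+335*.325,0).round(3))
f=lambda x,y:(165+(x-400)/5,250+y/5)
T=[onz(a,*f(505,245),.044),onz(a,*f(675,80),.004),onz(a,*f(720,102),.004),onz(a,*f(568,303),.022)]
print(np.round(T,3))
E
```

```text
0.018 [0.494 0.091 0.018] [0.698 0.06  0.018] 0.206 [0.596 0.075 0.018] 81.21851863482968
0.03 [0.493 0.09  0.03 ] [0.69 0.06 0.03] 0.2 [0.592 0.075 0.03 ] 81.21851863482968
0.034 [0.493 0.09  0.034] [0.688 0.06  0.034] 0.198 [0.59  0.075 0.034] 81.21851863482968
scene [0.506 0.085 0.03 ] [0.695 0.046 0.03 ] 0.19334789428470078
post base [0.754 0.052 0.   ] [0.748 0.051 0.   ]
[[ 0.62  -0.417  0.044]
 [ 0.554 -0.284  0.004]
 [ 0.582 -0.269  0.004]
 [ 0.657 -0.402  0.022]]
```

Low-edge middle is about (0.594, 0.073), stand heading 81°. Wedge grip is about (0.612, -0.361), heading 118°.

Call:
play_rows(moves=[-0.03,-0.035,0,7,-0.06,-0.07,0,15,-0.09,-0.105,0,22,-0.12,-0.14,0,30,-0.145,-0.18,0,37], fingers=-0.3)

```text
time_s: 3.35
position: [0.5737, -0.187, 0.3081]
tcp_rot: [1.606, 2.7, 0.001]
force: [1.1, 1.0, -0.3]
grip_width: 0.0554
gripper_force: 0.0
```

```bash
python3 - <<'E'
from h import *
o=st();M=R.from_rotvec(o['tcp_rot']).as_matrix();print(M.round(3))
for g in [(.612,-.361,.2)]: print((M.T@(np.array(g)-o['position'])).round(4))
E
```

```text
3.35 [ 0.5737 -0.187   0.3081] [1.606e+00 2.700e+00 1.000e-03] [ 1.1  1.  -0.3] 0.0554 0.0
[[-0.477  0.879  0.001]
 [ 0.879  0.477  0.   ]
 [-0.     0.001 -1.   ]]
[-0.1712 -0.0495  0.1081]
```

Call:
play_rows(moves=[-0.035,-0.01,0.02,0,-0.07,-0.02,0.045,0,-0.105,-0.03,0.07,0,-0.14,-0.04,0.09,0,-0.171,-0.05,0.108,0])

```text
time_s: 3.85
position: [0.6111, -0.3613, 0.1984]
tcp_rot: [-1.601, -2.702, 0.0]
force: [0.7, -0.2, -0.4]
grip_width: 0.0555
gripper_force: 0.0
```

Call:
play_rows(moves=[0,0,0,0,0,0,0,0])

```text
time_s: 4.05
position: [0.6106, -0.3603, 0.1992]
tcp_rot: [-1.602, -2.7, 0.0]
force: [0.5, 1.2, -0.3]
grip_width: 0.0557
gripper_force: 0.0
```

```bash
python3 - <<'E'
from h import *
o=st()
w=snap('wrist','w2.png')
for t in('wedge','puck'):
    for r in ctrl.outline_of(t,w)[:2]:
        print(t,round(r['p'],2),np.round(r['rect'],1),onz(w,*r['rect'][:2],0.015).round(3))
        if r['p']>.3:
            c=max(cv2.findContours(r['pixels'].astype('uint8'),0,2)[0],key=cv2.contourArea); print(cv2.approxPolyDP(c,5,True)[:,0].tolist())
E
```

```text
4.05 [ 0.6106 -0.3603  0.1992] [-1.602 -2.7    0.   ] [ 0.5  1.2 -0.3] 0.0557 0.0
wedge 0.88 [279.1 165.   47.1 183.2] [ 0.599 -0.346  0.015]
[[261, 73], [254, 253], [295, 255], [301, 76]]
wedge 0.62 [ 16.1 346.6  32.2  25.9] [ 0.452 -0.639  0.015]
[[0, 362], [31, 339], [0, 334]]
puck 0.95 [403.1 191.1  90.5  89. ] [ 0.708 -0.313  0.015]
[[397, 148], [364, 166], [355, 185], [356, 206], [374, 228], [410, 235], [438, 218], [447, 187], [431, 158]]
```

View pics/w2.png

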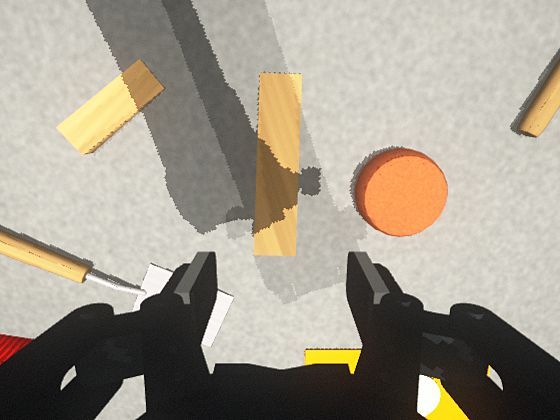

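The wedge spans rows 73 (thin end) to 254 (thick end), columns about 254–301, and it sits centrally. The puck at (403,191) is clear.

```bash
python3 - <<'E'
from h import *
o=st();M=R.from_rotvec(o['tcp_rot']).as_matrix()
w=snap('wrist')
A,B,C,D=[onz(w,*p,z) for p,z in(((260.5,73),.004),((301,75),.004),((253.5,254),.044),((296,255.5),.044))]
print(np.linalg.norm(A-B),np.linalg.norm(C-D)); tip=(A+B)/2;th=(C+D)/2;d=(tip-th)[:2];L=np.linalg.norm(d);u=d/L
print('L',L,'heading',np.degrees(np.arctan2(u[1],u[0])),'tool x',np.degrees(np.arctan2(M[1,0],M[0,0])))
g=(tip[:2]-.095*u + th[:2]+.055*u)/2; print(tip,th,g,'move',(M.T@(np.r_[g,.017]-o['position'])).round(4))
E
```

```text
4.2 [ 0.612  -0.3583  0.201 ] [1.598e+00 2.704e+00 2.000e-03] [1.2 0.9 1.2] 0.0553 0.0
0.0348267517502562 0.036723885759920895
L 0.1503583686704243 heading 116.82541902091108 tool x 118.8425226405216
[ 0.56563709 -0.27616915  0.004     ] [ 0.63348983 -0.4103468   0.044     ] [ 0.60858893 -0.36110569] move [-0.0008 -0.0046  0.184 ]
```

Call:
play_rows(moves=[-0.001,-0.005,0.045,2,-0.001,-0.005,0.09,2,-0.001,-0.005,0.13,2,-0.001,-0.005,0.165,2,-0.001,-0.005,0.178,2])

```text
time_s: 4.75
position: [0.6061, -0.3603, 0.0191]
tcp_rot: [-1.643, -2.672, -0.001]
force: [-0.8, 0.4, -0.9]
grip_width: 0.0554
gripper_force: 0.0
```

Call:
play_rows(moves=[0,0,0,0,0,0,0,0,0,0,0,0,0,0,0,0,0,0,0,0], fingers=1, force=40)

```text
time_s: 5.25
position: [0.6077, -0.3634, 0.0234]
tcp_rot: [1.647, 2.673, 0.001]
force: [0.0, -0.3, -0.9]
grip_width: 0.0352
gripper_force: 44.4
```

Call:
play_rows(moves=[0,0,-0.02,0,0,0,-0.05,0,0,0,-0.09,0,0,0,-0.12,0,0,0,-0.12,0])

```text
time_s: 5.75
position: [0.6095, -0.3654, 0.1483]
tcp_rot: [1.643, 2.665, 0.001]
force: [0.3, -0.5, -0.9]
grip_width: 0.0352
gripper_force: 44.6
```

```bash
python3 - <<'E'
from h import *
o=st();M=R.from_rotvec(o['tcp_rot']).as_matrix();print('toolx',np.degrees(np.arctan2(M[1,0],M[0,0])))
# release target: stand heading 81.2, tip at x=-0.03
e=np.array([.594,.074]);h=np.radians(81.2);sx=np.array([np.cos(h),np.sin(h)])
t=e+sx*(-.030-.095);print('grip target',t,(M.T@(np.r_[t,.10]-o['position'])).round(4))
E
```

```text
5.75 [ 0.6095 -0.3654  0.1483] [1.643e+00 2.665e+00 1.000e-03] [ 0.3 -0.5 -0.9] 0.0352 44.58711326122284
toolx 116.70204383104166
grip target [ 0.57487677 -0.04952855] [0.2982 0.1107 0.0464]
```

Call:
play_rows(moves=[0.04,0.015,0,7,0.08,0.03,0,14,0.12,0.045,0,21,0.16,0.06,0,28,0.2,0.075,0,35.5])

```text
time_s: 6.25
position: [0.5834, -0.149, 0.1417]
tcp_rot: [-2.39, -2.038, 0.0]
force: [0.4, 0.1, -0.9]
grip_width: 0.0351
gripper_force: 44.6
```

Call:
play_rows(moves=[0,0,0,0])

```text
time_s: 6.35
position: [0.5842, -0.1413, 0.1405]
tcp_rot: [-2.37, -2.052, -0.002]
force: [0.7, 0.3, -0.6]
grip_width: 0.0351
gripper_force: 44.6
```

```bash
python3 - <<'E'
from h import *
o=st();M=R.from_rotvec(o['tcp_rot']).as_matrix();print('toolx',np.degrees(np.arctan2(M[1,0],M[0,0])))
t=np.array([.575,-.0495]);print((M.T@(np.r_[t,.023]-o['position'])).round(4))
E
```

```text
6.35 [ 0.5842 -0.1413  0.1405] [-2.370e+00 -2.052e+00 -2.000e-03] [ 0.7  0.3 -0.6] 0.0351 44.60608899593353
toolx 81.7742346529134
[ 0.0889 -0.0218  0.118 ]
```

Call:
play_rows(moves=[0.03,-0.007,0.02,0,0.06,-0.015,0.05,0,0.088,-0.021,0.08,0,0.088,-0.021,0.105,0,0.088,-0.021,0.115,0])

```text
time_s: 6.85
position: [0.5752, -0.0594, 0.0246]
tcp_rot: [-2.38, -2.046, 0.005]
force: [0.0, -0.9, -1.1]
grip_width: 0.0353
gripper_force: 44.6
```

Call:
play_rows(moves=[0,0,0.004,0,0,0,0.004,0,0,0,0.004,0])

```text
time_s: 7.15
position: [0.5778, -0.0622, 0.0242]
tcp_rot: [2.385, 2.041, 0.002]
force: [-0.0, 0.1, -0.4]
grip_width: 0.0352
gripper_force: 44.6
```

Call:
play_rows(moves=[0,0,0,0,0,0,0,0,0,0,0,0,0,0,0,0,0,0,0,0], fingers=-0.2)

```text
time_s: 7.65
position: [0.577, -0.0606, 0.0232]
tcp_rot: [2.385, 2.045, 0.0]
force: [1.0, 0.5, -0.1]
grip_width: 0.0511
gripper_force: 0.0
```

Call:
play_rows(moves=[0,0,-0.03,0,0,0,-0.07,0,0,0,-0.11,0,-0.03,0,-0.15,0,-0.06,0,-0.17,0])

```text
time_s: 8.15
position: [0.5693, -0.1202, 0.1966]
tcp_rot: [2.38, 2.046, 0.006]
force: [0.3, -1.7, -1.0]
grip_width: 0.0511
gripper_force: 0.0
```

```bash
python3 - <<'E'
from h import *
o=st()
w=snap('wrist','w3.png')
for t in('wedge','stand','board','tongue','mark'):
    for r in ctrl.outline_of(t,w)[:1]:
        print(t,round(r['p'],2),np.round(r['rect'],1),onz(w,*r['rect'][:2],0.015).round(3))
        c=max(cv2.findContours(r['pixels'].astype('uint8'),0,2)[0],key=cv2.contourArea); print(cv2.approxPolyDP(c,4,True)[:,0].tolist())
E
```

```text
8.15 [ 0.5693 -0.1202  0.1966] [2.38  2.046 0.006] [ 0.3 -1.7 -1. ] 0.0511 0.0
wedge 0.82 [281.5  93.9  45.7 187.2] [ 0.582 -0.044  0.015]
[[258, 0], [258, 187], [301, 187], [302, 0]]
```

View pics/w3.png

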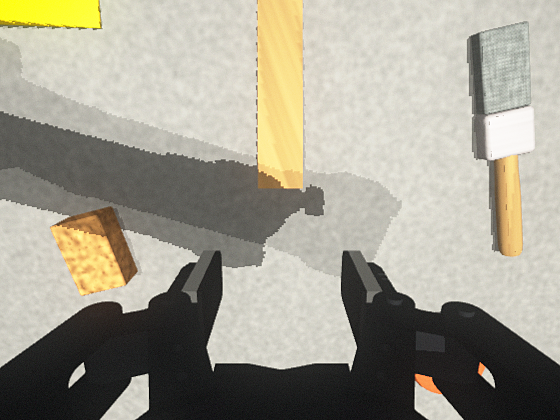

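The wedge is released and lies flat, straight ahead of the edge (columns 258–302). Next I measure tongue and pointer heights by wrist stereo around the gauge.

Call:
play_rows(moves=[0.016,0.04,0,-8.5,0.032,0.08,0,-17,0.048,0.12,0,-25.5,0.064,0.16,0,-34,0.076,0.196,0,-42])

```text
time_s: 8.95
position: [0.7745, -0.0711, 0.1906]
tcp_rot: [-1.479, -2.768, -0.001]
force: [0.4, 0.5, -0.6]
grip_width: 0.0512
gripper_force: 0.0
```

Call:
play_rows(moves=[0,0,0,-8.5,0,0,0,-17,0,0,0,-25.5,0,0,0,-34,0,0,0,-42])

```text
time_s: 9.45
position: [0.7726, -0.0726, 0.1907]
tcp_rot: [-0.391, -3.114, -0.001]
force: [0.5, 0.1, -0.5]
grip_width: 0.0512
gripper_force: 0.0
```

Call:
play_rows(moves=[0,0,0,-6,0,0,0,-6,0,0,0,-6])

```text
time_s: 9.75
position: [0.7727, -0.0735, 0.1916]
tcp_rot: [-0.242, -3.13, -0.001]
force: [0.8, -0.1, -0.3]
grip_width: 0.0512
gripper_force: 0.0
```

```bash
python3 - <<'E'
from h import *
import pickle
o=st()
w=snap('wrist','w4.png');pickle.dump(w,open('A.pkl','wb'))
print(proj(w,[.752,.049,.03]))
for t in('mark','tongue'):
    for r in ctrl.outline_of(t,w)[:2]: print(t,round(r['p'],2),np.round(r['rect'],1))
E
```

```text
9.75 [ 0.7727 -0.0735  0.1916] [-2.42e-01 -3.13e+00 -1.00e-03] [ 0.8 -0.1 -0.3] 0.0512 0.0
[429.11195223 144.59205457]
mark 0.81 [418.9 147.   33.1  55.8]
tongue 0.71 [484.1  58.1 151.9 116.2]
```

Call:
play_rows(moves=[0,0.045,0,0,0,0.09,0,0,0,0.135,0,0,0,0.18,0,0,0,0.22,0,0])

```text
time_s: 10.4
position: [0.8065, 0.146, 0.1931]
tcp_rot: [-0.239, -3.132, -0.001]
force: [0.9, -0.0, -0.7]
grip_width: 0.0512
gripper_force: 0.0
```

Call:
play_rows(moves=[0,0,0,0,0,0,0,0])

```text
time_s: 10.6
position: [0.8063, 0.1449, 0.1925]
tcp_rot: [-0.236, -3.132, 0.0]
force: [-0.1, -0.6, 0.2]
grip_width: 0.0513
gripper_force: 0.0
```

```bash
python3 - <<'E'
from h import *
import pickle
o=st()
w=snap('wrist');pickle.dump(w,open('B.pkl','wb'))
a=pickle.load(open('A.pkl','rb'));ims=[]
for s in(a,w):
    u,v=proj(s,[.735,.052,.03]).astype(int);x=min(max(u-50,0),460);y=min(max(v-60,0),300);print((u,v),'crop origin',x,y)
    ims.append(cv2.resize(s['image'][y:y+120,x:x+100],(400,480),interpolation=cv2.INTER_CUBIC))
cv2.imwrite('pics/ab.png',np.hstack(ims)[:,:,::-1])
E
```

```text
10.6 [0.8063 0.1449 0.1925] [-0.236 -3.132  0.   ] [-0.1 -0.6  0.2] 0.0513 0.0
(np.int64(431), np.int64(122)) crop origin 381 62
(np.int64(153), np.int64(122)) crop origin 103 62
```

View pics/ab.png

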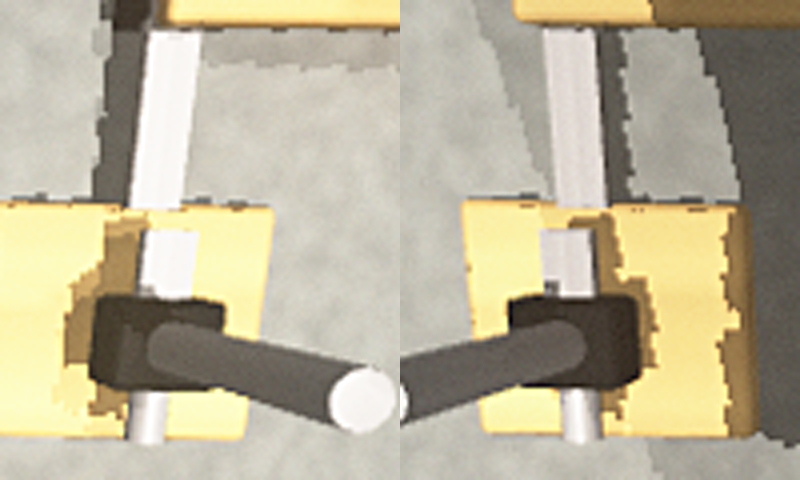

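In the pair, the tongue tip is at A (157,207) and B (580,207), in crop pixels. The pointer tip is at A (170,230) and B (567,230), so the pointer is higher.

```bash
python3 - <<'E'
from h import *
import pickle
A,B=[pickle.load(open(f,'rb')) for f in('A.pkl','B.pkl')]
def tri(pa,pb):
    rs=[]
    for s,p,x0,y0 in((A,pa,381,62),(B,(pb[0]-400,pb[1]),103,62)):
        rs.append(ray(s,x0+p[0]/4,y0+p[1]/4))
    P=[np.eye(3)-np.outer(d,d)/(d@d) for o,d in rs]
    return np.linalg.solve(sum(P),sum(p@o for p,(o,d) in zip(P,rs)))
for n,a,b in(('tongue',(157,207),(580.5,207)),('mark',(169.5,230),(567,230)),('t-left',(132,207),(555,207)),('t-right',(182,207),(606,207)),('m-l',(141,232),(540,230)),('m-r',(198,230),(594,230))):
    print(n,tri(a,b).round(4))
E
```

```text
tongue [0.7274 0.0461 0.022 ]
mark [0.7317 0.0453 0.0301]
t-left [0.7267 0.0411 0.0221]
t-right [0.7282 0.0512 0.0218]
m-l [0.731  0.0399 0.0298]
m-r [0.7325 0.0508 0.0305]
```

```bash
python3 - <<'E'
from h import *
import pickle
A,B=[pickle.load(open(f,'rb')) for f in('A.pkl','B.pkl')]
for n,s,c in(('A',A,410),('B',B,135)):
    print(n,'cols from',c)
    for r in (106,110,112,113,114,115,117,119,121,123,125,127,130,133,135): print(r,' '.join('%3d/%3d'%(p[0],p[2]) for p in s['image'][r,c:c+24]))
E
```

```text
A cols from 410
106 112/ 94 109/ 91  99/ 82  99/ 85 205/188 255/255 252/247 251/246 251/247 252/247 251/246 249/243 250/246 250/245 250/244 252/246 252/246 204/183 206/185 207/191 207/190 208/192 206/190 208/192
110 108/ 89 102/ 87  94/ 75 149/132 255/248 255/251 251/245 251/246 251/247 252/247 250/246 249/243 250/244 250/245 251/246 251/247 238/230 206/188 211/194 218/199 221/206 223/206 217/201 212/198
112 107/ 83  90/ 71  79/ 67 179/164 255/255 253/250 250/247 251/248 251/249 251/248 250/246 249/244 251/247 251/246 252/249 251/249 162/154 136/128 140/133 133/130 110/109 114/112 107/104 136/131
113 217/108 124/ 72  83/ 80 190/185 255/255 252/255 251/255 252/255 252/255 251/255 250/251 249/252 250/253 252/255 254/255 255/255 233/148 217/108 217/111 217/110 215/114 213/111 204/101 204/109
114 246/127 169/ 81 249/133 246/154 250/192 246/186 245/184 244/182 247/188 253/206 251/215 251/214 249/212 223/179 225/182 224/170 195/ 93 221/102 255/151 255/155 255/149 255/147 255/143 254/147
115 255/155 255/150 255/167 255/176 255/179 255/175 254/158 227/111 255/170 254/170 253/175 253/179 253/
[... 4111 characters left out ...]
 225/207 225/212 226/216 224/213 232/218 221/204  70/ 54 119/ 77 172/ 85 160/ 81 158/ 81 158/ 79 147/ 76 202/ 97
130 252/180 252/173 252/179 242/203 226/216 225/210 224/210 229/216 229/217 228/213 223/207 226/207 225/211 226/211 234/220 221/206  97/ 85 102/ 68 163/ 78 159/ 78 150/ 74 166/ 81 237/118 255/167
133 253/167 254/170 255/173 255/166  89/ 84 101/ 88 102/ 85 149/133 241/229 230/215 226/210 225/211 228/215 227/211 232/216 227/211 142/127  93/ 68 142/ 73 157/ 78 154/ 78 154/ 80 148/ 75 147/ 70
135 220/116 184/ 87 179/ 81 170/ 90 134/126 134/120 117/103 167/149 255/242 250/237 244/228 241/226 245/233 246/232 250/237 241/225 159/142  86/ 65  98/ 57 103/ 51 107/ 56 109/ 57 110/ 59 109/ 59
```

```bash
python3 - <<'E'
from h import *
import pickle
A,B=[pickle.load(open(f,'rb')) for f in('A.pkl','B.pkl')]
def tri(pa,pb):
    rs=[ray(A,*pa),ray(B,*pb)]
    P=[np.eye(3)-np.outer(d,d)/(d@d) for o,d in rs]
    return np.linalg.solve(sum(P),sum(p@o for p,(o,d) in zip(P,rs)))
for n,a,b in(('t',(419.3,113.3),(147.95,113)),('m',(423.5,119),(143.55,119)),('tl',(412.9,113),(141.8,113)),('tr',(425.7,113),(154.1,113)),('ml',(416.8,121),(137.2,121)),('mr',(430.2,121),(149.9,121))): print(n,tri(a,b).round(4))
# post-to-board frame check: board side, back to edge
E
```

```text
t [0.7269 0.0458 0.021 ]
m [0.7312 0.045  0.0314]
tl [0.726  0.0407 0.0207]
tr [0.7276 0.0508 0.0212]
ml [0.7319 0.0397 0.0314]
mr [0.7334 0.0498 0.0321]
```

The pointer is about 10.5 mm above the resting tongue, so the wedge tip should end near stand x ≈ +67 mm. I'm returning behind the wedge with the fingers shut.

Call:
play_rows(moves=[0.022,-0.04,0,8.5,0.044,-0.08,0,17,0.066,-0.12,0,25.5,0.088,-0.16,0,34,0.11,-0.2,0,42], fingers=1)

```text
time_s: 11.15
position: [0.6655, -0.0424, 0.1938]
tcp_rot: [1.361, 2.83, -0.0]
force: [0.9, -0.5, -0.8]
grip_width: 0.0002
gripper_force: 0.0
```

Call:
play_rows(moves=[0,0,0,8.5,0,0,0,17,0,0,0,25.5,0,0,0,34,0,0,0,42])

```text
time_s: 11.65
position: [0.6668, -0.041, 0.1938]
tcp_rot: [2.285, 2.155, 0.0]
force: [-0.3, 0.9, -0.1]
grip_width: 0.0
gripper_force: 0.0
```

```bash
python3 - <<'E'
from h import *
o=st();M=R.from_rotvec(o['tcp_rot']).as_matrix();print('toolx',np.degrees(np.arctan2(M[1,0],M[0,0])))
print((M.T@(np.r_[.562,-.155,.19]-o['position'])).round(4))
E
```

```text
11.65 [ 0.6668 -0.041   0.1938] [2.285 2.155 0.   ] [-0.3  0.9 -0.1] 0.0 0.0
toolx 86.6284882573068
[-0.12   -0.0979  0.0038]
```

Call:
play_rows(moves=[-0.035,-0.03,0,2,-0.07,-0.06,0,4,-0.105,-0.085,0,5,-0.12,-0.098,0,5,-0.12,-0.098,0,5])

```text
time_s: 12.15
position: [0.5608, -0.158, 0.194]
tcp_rot: [2.376, 2.055, 0.0]
force: [0.4, 0.8, 0.3]
grip_width: 0.0005
gripper_force: 0.0
```

```bash
python3 - <<'E'
from h import *
o=st();M=R.from_rotvec(o['tcp_rot']).as_matrix();print('toolx',np.degrees(np.arctan2(M[1,0],M[0,0])))
w=snap('wrist')
r=ctrl.outline_of('wedge',w)[0]
c=max(cv2.findContours(r['pixels'].astype('uint8'),0,2)[0],key=cv2.contourArea);q=cv2.approxPolyDP(c,4,True)[:,0];print(r['p'],q.tolist())
b=q[np.argsort(-q[:,1])[:2]]
t=np.mean([onz(w,*p,.044) for p in b],0);print('thick end',t.round(4),'rel tool',(M.T@(t-o['position'])).round(4))
e=np.array([.594,.074]);h=np.radians(81.2);print('tip stand x',(t[:2]-e)@[np.cos(h),np.sin(h)]+.15)
E
```

```text
12.15 [ 0.5608 -0.158   0.194 ] [2.376 2.055 0.   ] [0.4 0.8 0.3] 0.0005 0.0
toolx 81.70169783735655
0.62 [[262, 0], [261, 136], [306, 139], [309, 0]]
thick end [ 0.5688 -0.1147  0.044 ] rel tool [0.044  0.0016 0.15  ]
tip stand x -0.040344675630650084
```

Call:
play_rows(moves=[0,0.002,0.045,0,0,0.002,0.09,0,0,0.002,0.13,0,0,0.002,0.16,0,0,0.002,0.169,0])

```text
time_s: 12.75
position: [0.5648, -0.151, 0.0205]
tcp_rot: [-2.36, -2.065, 0.004]
force: [-0.4, -0.1, -0.3]
grip_width: -0.0
gripper_force: 0.0
```

Call:
play_rows(moves=[0.015,0,0,0,0.03,0,0,0,0.045,0,0,0,0.06,0,0,0,0.075,0,0,0])

```text
time_s: 13.25
position: [0.5768, -0.0775, 0.0253]
tcp_rot: [2.365, 2.066, 0.003]
force: [0.0, -1.8, 1.5]
grip_width: 0.0001
gripper_force: 0.7
```

Call:
play_rows(moves=[0.01,0,0,0,0.02,0,0,0,0.03,0,0,0,0.035,0,0,0,0.04,0,0,0])

```text
time_s: 13.75
position: [0.5809, -0.0433, 0.0246]
tcp_rot: [2.367, 2.059, -0.004]
force: [-1.2, -8.5, 2.3]
grip_width: 0.0005
gripper_force: 4.3
```

Call:
play_rows(moves=[0.004,0,0,0,0.008,0,0,0,0.012,0,0,0,0.014,0,0,0,0.014,0,0,0])

```text
time_s: 14.25
position: [0.5829, -0.0292, 0.0246]
tcp_rot: [2.367, 2.06, -0.004]
force: [-1.4, -7.3, 3.2]
grip_width: 0.0002
gripper_force: 3.6
```

```bash
python3 - <<'E'
from h import *
o=st();M=R.from_rotvec(o['tcp_rot']).as_matrix();print('toolx',np.degrees(np.arctan2(M[1,0],M[0,0])))
p=o['position'];e=np.array([.594,.074]);h=np.radians(81.2);print('tip stand x if 11mm',(p[:2]-e)@[np.cos(h),np.sin(h)]+.161)
s=snap('scene')
c1=cv2.resize(s['image'][185:305,290:410],(600,600),interpolation=cv2.INTER_CUBIC);cv2.imwrite('pics/c2.png',c1[:,:,::-1])
E
```

```text
14.25 [ 0.5829 -0.0292  0.0246] [ 2.367  2.06  -0.004] [-1.4 -7.3  3.2] 0.0002 3.5505150631070137
toolx 82.04446038182567
tip stand x if 11mm 0.057324766606213357
```

View pics/c2.png

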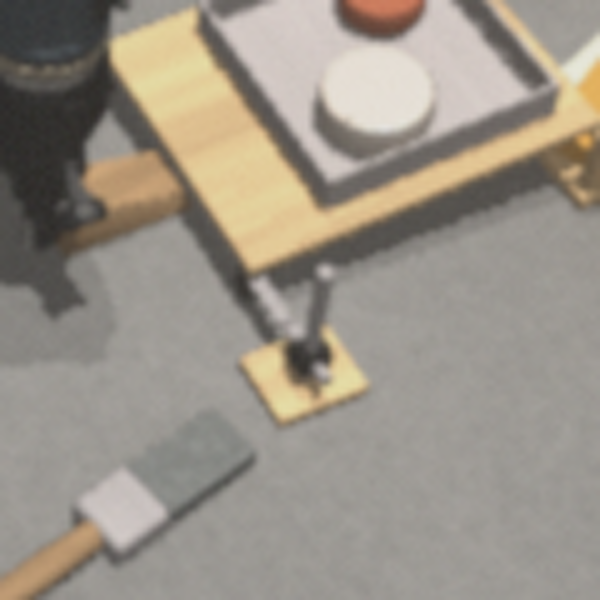

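The board is on the wedge. I'm backing off and re-measuring from the two gauge views.

Call:
play_rows(moves=[-0.005,0,0,0,-0.03,0,0,0,-0.06,0,-0.03,0,-0.06,0,-0.075,0,-0.06,0,-0.12,0])

```text
time_s: 14.8
position: [0.574, -0.0858, 0.1449]
tcp_rot: [-2.368, -2.061, 0.002]
force: [1.4, 1.3, -0.4]
grip_width: 0.0002
gripper_force: 0.0
```

Call:
play_rows(moves=[0,0.03,-0.03,-8.5,0,0.07,-0.045,-17,0,0.11,-0.048,-25.5,0,0.15,-0.048,-34,0,0.19,-0.048,-42])

```text
time_s: 15.3
position: [0.7647, -0.1098, 0.1922]
tcp_rot: [-1.46, -2.78, -0.003]
force: [0.7, 1.1, 0.3]
grip_width: 0.0001
gripper_force: 0.0
```

Call:
play_rows(moves=[0,0,0,-8.5,0,0,0,-17,0,0,0,-25.5,0,0,0,-34,0,0,0,-42])

```text
time_s: 15.8
position: [0.763, -0.11, 0.1915]
tcp_rot: [-0.367, -3.119, -0.002]
force: [0.1, 0.4, -0.4]
grip_width: 0.0
gripper_force: 0.0
```

```bash
python3 - <<'E'
from h import *
o=st();M=R.from_rotvec(o['tcp_rot']).as_matrix();print('toolx',np.degrees(np.arctan2(M[1,0],M[0,0])))
print((M.T@(np.r_[.773,-.073,.192]-o['position'])).round(4))
E
```

```text
15.8 [ 0.763  -0.11    0.1915] [-3.670e-01 -3.119e+00 -2.000e-03] [ 0.1  0.4 -0.4] 0.0 0.0
toolx 166.57208955168505
[-0.0012  0.0383 -0.0004]
```

Call:
play_rows(moves=[0,0.02,0,-3,0,0.038,0,-5,0,0.038,0,-5,0,0.038,0,-5])

```text
time_s: 16.2
position: [0.7725, -0.0716, 0.1918]
tcp_rot: [-0.237, -3.132, -0.001]
force: [0.0, -0.6, 0.5]
grip_width: 0.0
gripper_force: 0.0
```

```bash
cat > m.py <<'E'
from h import *
import pickle,sys
n=sys.argv[1];w=snap('wrist');pickle.dump(w,open(n+'.pkl','wb'))
u,v=np.round(proj(w,[.729,.0455,.0305])).astype(int)
print(n,'centre',u,v,'cols from',u-13)
for r in range(v-9,v+10): print(r,' '.join('%3d/%3d'%(p[0],p[2]) for p in w['image'][r,u-13:u+14]))
E
python3 m.py A2
```

```text
A2 centre 421 117 cols from 408
108 104/ 86 109/ 92 109/ 91 120/ 99 135/119 128/112 113/ 95 225/205 255/253 249/243 248/241 249/244 250/244 249/242 247/241 247/241 247/242 248/241 248/242 248/242 213/191 206/186 210/192 204/189 208/193 212/197 212/196
109 107/ 92 103/ 88 101/ 85  97/ 83 122/107  98/ 79 140/120 252/241 255/251 249/242 248/242 249/244 250/245 248/243 248/240 248/242 249/243 248/241 249/243 248/241 208/189 210/191 212/192 207/192 208/193 208/189 207/189
110 169/155  99/ 82 121/105 189/174 198/181 107/ 85 145/127 254/246 254/249 249/242 248/242 250/244 250/244 248/242 246/238 248/241 248/242 248/243 248/242 245/236 208/190 212/194 211/194 209/192 203/191 211/194 207/192
111 180/164  93/ 78 129/112 211/195 215/200 104/ 85 141/124 252/244 253/248 248/243 249/243 249/242 250/245 249/243 247/240 248/242 248/242 249/242 251/244 246/239 216/201 223/206 221/203 212/198 207/194 204/191 206/189
112 178/169  92/ 81  98/ 89 138/129 149/136  89/ 71 169/148 255/255 252/246 248/241 249/243 249/243 251/246 248/241 247/240 248/242 248/242 250/244 249/245 213/197 147/131 156/139 148/133 
[... 2411 characters left out ...]
 253/186 253/185 253/183 253/187 253/183
124 167/ 84 169/ 89 167/ 87 171/ 87 171/ 90 138/ 81 120/105 234/215 255/255 252/248 251/246 251/247 252/247 251/246 250/243 250/245 250/245 250/246 250/247 250/248 253/198 253/183 253/186 253/186 253/186 253/190 253/185
125 167/ 89 170/ 91 172/ 91 170/ 87 165/ 85 123/ 82 145/131 255/247 255/254 252/247 251/247 252/247 252/247 251/246 250/244 250/245 250/245 250/246 250/248 250/246 253/187 253/185 253/190 253/185 253/184 253/187 253/188
126 174/ 93 172/ 88 170/ 89 172/ 85 165/ 90 101/ 73 148/132 255/250 255/252 251/247 251/246 251/247 252/248 251/246 250/245 250/246 250/246 250/246 250/248 252/240 254/183 253/189 253/190 253/190 253/188 253/190 253/188
```

Call:
play_rows(moves=[0,0.045,0,0,0,0.09,0,0,0,0.135,0,0,0,0.18,0,0,0,0.22,0,0])

```text
time_s: 16.75
position: [0.806, 0.1451, 0.1923]
tcp_rot: [0.242, 3.132, -0.0]
force: [0.5, -0.3, 0.2]
grip_width: -0.0002
gripper_force: 0.0
```

Call:
play_rows(moves=[0,0,0,0,0,0,0,0])

```text
time_s: 16.95
position: [0.8057, 0.1443, 0.1917]
tcp_rot: [-0.238, -3.132, 0.002]
force: [-0.5, -1.0, -0.4]
grip_width: 0.0001
gripper_force: 0.0
```

```bash
python3 m.py B2
```

```text
B2 centre 145 117 cols from 132
108 198/184 198/183 194/179 196/179 199/182 220/203 230/217 228/213 227/214 231/218 232/220 233/223 230/218 229/216 229/218 231/220 233/221 232/217 138/124  86/ 70  95/ 79  92/ 81  93/ 81  97/ 80  93/ 81  88/ 74  91/ 76
109 198/183 201/185 198/183 197/185 201/188 220/205 232/220 227/214 226/213 229/219 231/221 231/219 228/214 226/213 231/218 229/218 233/222 239/221 147/131  76/ 64  95/ 77  88/ 78  91/ 74  86/ 72  89/ 77  92/ 79  88/ 74
110 205/192 205/191 208/194 201/185 203/186 221/207 235/222 226/213 228/214 230/220 231/218 232/224 228/215 229/215 229/217 231/219 233/223 233/220 143/127  74/ 62  86/ 71 107/ 94 161/143 165/151 150/132  84/ 72 107/ 91
111 135/124 134/122 132/125 131/121 136/127 182/168 236/225 231/217 229/215 231/217 230/220 232/223 229/215 229/215 229/216 231/220 234/224 226/216 143/128  92/ 80 147/136 166/151 171/160 182/168 166/155  81/ 69 115/102
112  91/ 74  94/ 76  94/ 77  96/ 77  95/ 82 164/150 236/228 228/216 228/217 228/217 232/223 232/225 230/217 228/212 229/219 232/221 232/219 237/222 176/164  71/ 61 113/100 162/149 170/166 
[... 2411 characters left out ...]
 157/ 76 151/ 75 149/ 74 154/ 75 226/110
124 251/177 250/167 251/170 251/169 251/170 252/169 248/191 220/215 223/208 226/211 227/211 227/213 228/212 224/210 222/207 226/209 223/213 230/215 227/212 145/131  94/ 70 144/ 74 160/ 80 155/ 80 148/ 73 142/ 70 196/ 93
125 251/175 251/174 251/174 251/178 251/173 253/175 250/179 222/214 222/208 221/207 225/210 229/216 228/212 224/208 221/205 227/210 224/212 230/216 222/208 140/125  93/ 67 148/ 77 160/ 75 159/ 81 152/ 72 146/ 74 198/ 96
126 251/179 251/176 251/177 252/178 251/174 253/174 252/181 223/219 223/208 223/208 225/209 228/214 229/215 228/211 223/209 226/209 227/213 230/220 226/212 145/133  91/ 70 141/ 80 159/ 80 163/ 83 157/ 76 152/ 76 207/ 97
```

```bash
python3 - <<'E'
from h import *
import pickle
A,B=[pickle.load(open(f,'rb')) for f in('A2.pkl','B2.pkl')]
def tri(pa,pb):
    rs=[ray(A,*pa),ray(B,*pb)]
    P=[np.eye(3)-np.outer(d,d)/(d@d) for o,d in rs]
    return np.linalg.solve(sum(P),sum(p@o for p,(o,d) in zip(P,rs)))
for n,a,b in(('t',(420.58,113),(143.57,113)),('m',(421.45,121),(144.2,121))): print(n,tri(a,b).round(4))
E
python3 - <<'E'
E
```

```text
t [0.726  0.0452 0.0298]
m [0.7321 0.0448 0.0318]
```

The tongue is now about 2.0 mm below the pointer, so it needs about 7.5 mm more push.

Call:
play_rows(moves=[0.03,-0.037,0,8.5,0.06,-0.074,0,17,0.09,-0.111,0,25.5,0.12,-0.15,0,34,0.15,-0.185,0,42])

```text
time_s: 17.5
position: [0.6271, -0.0217, 0.1928]
tcp_rot: [1.364, 2.829, -0.001]
force: [-0.3, 0.5, -0.2]
grip_width: 0.0001
gripper_force: 0.0
```

Call:
play_rows(moves=[0,0,0,8.5,0,0,0,17,0,0,0,25.5,0,0,0,34,0,0,0,42])

```text
time_s: 18.0
position: [0.6288, -0.0197, 0.1928]
tcp_rot: [2.286, 2.154, 0.0]
force: [0.8, 0.4, -0.2]
grip_width: -0.0001
gripper_force: 0.0
```

```bash
python3 - <<'E'
from h import *
o=st();M=R.from_rotvec(o['tcp_rot']).as_matrix();print('toolx',np.degrees(np.arctan2(M[1,0],M[0,0])))
print((M.T@(np.r_[.5745,-.0885,.192]-o['position'])).round(4))
E
```

```text
18.0 [ 0.6288 -0.0197  0.1928] [2.286 2.154 0.   ] [ 0.8  0.4 -0.2] -0.0001 0.0
toolx 86.58728708320348
[-0.0719 -0.0501  0.0008]
```

Call:
play_rows(moves=[-0.035,-0.025,0,3,-0.072,-0.05,0,5,-0.072,-0.05,0.03,5,-0.072,-0.05,0.07,5,-0.072,-0.05,0.11,5])

```text
time_s: 18.5
position: [0.5756, -0.0891, 0.0824]
tcp_rot: [2.371, 2.058, 0.003]
force: [0.6, 0.4, -0.3]
grip_width: 0.0001
gripper_force: 0.0
```

Call:
play_rows(moves=[0,0,0.035,0,0,0,0.058,0,0.02,0,0.058,0,0.04,0,0.058,0,0.05,0,0.058,0])

```text
time_s: 19.0
position: [0.5826, -0.0372, 0.0244]
tcp_rot: [2.369, 2.063, 0.0]
force: [-0.5, -0.3, 0.7]
grip_width: 0.0001
gripper_force: 0.0
```

Call:
play_rows(moves=[0.003,0,0,0,0.006,0,0,0,0.006,0,0,0])

```text
time_s: 19.3
position: [0.5835, -0.0314, 0.0245]
tcp_rot: [2.368, 2.064, 0.0]
force: [-0.2, 0.4, -0.8]
grip_width: 0.0001
gripper_force: 0.0
```

Call:
play_rows(moves=[0.002,0,0,0,0.002,0,0,0])

```text
time_s: 19.5
position: [0.5838, -0.0293, 0.0244]
tcp_rot: [2.367, 2.064, -0.0]
force: [0.6, -0.9, 1.2]
grip_width: 0.0001
gripper_force: 0.5
```

Call:
play_rows(moves=[0.002,0,0,0,0.004,0,0,0,0.006,0,0,0,0.008,0,0,0,0.008,0,0,0])

```text
time_s: 20.0
position: [0.5846, -0.0241, 0.0244]
tcp_rot: [2.367, 2.06, -0.004]
force: [-1.2, -5.6, 0.5]
grip_width: -0.0002
gripper_force: 3.2
```

Call:
play_rows(moves=[-0.005,0,0,0,-0.03,0,0,0,-0.06,0,-0.03,0,-0.06,0,-0.075,0,-0.06,0,-0.12,0])

```text
time_s: 20.5
position: [0.5759, -0.0811, 0.145]
tcp_rot: [-2.369, -2.061, 0.002]
force: [1.3, 1.5, -0.4]
grip_width: 0.0002
gripper_force: 0.0
```

Call:
play_rows(moves=[0,0.03,-0.03,-8.5,0,0.07,-0.045,-17,0,0.11,-0.048,-25.5,0,0.15,-0.048,-34,0.03,0.19,-0.048,-42])

```text
time_s: 21.0
position: [0.7694, -0.0825, 0.193]
tcp_rot: [1.472, 2.773, -0.005]
force: [0.1, -1.3, -0.5]
grip_width: 0.0002
gripper_force: 0.0
```

Call:
play_rows(moves=[0,0,0,-8.5,0,0,0,-17,0,0,0,-25.5,0,0,0,-34,0,0,0,-42])

```text
time_s: 21.5
position: [0.7689, -0.0756, 0.1918]
tcp_rot: [-0.367, -3.119, -0.001]
force: [0.3, 0.4, 0.1]
grip_width: 0.0
gripper_force: 0.0
```

```bash
python3 - <<'E'
from h import *
o=st();M=R.from_rotvec(o['tcp_rot']).as_matrix();print('toolx',np.degrees(np.arctan2(M[1,0],M[0,0])))
print((M.T@(np.r_[.773,-.073,.192]-o['position'])).round(4))
E
```

```text
21.5 [ 0.7689 -0.0756  0.1918] [-3.670e-01 -3.119e+00 -1.000e-03] [0.3 0.4 0.1] 0.0 0.0
toolx 166.56961061064393
[-0.0034  0.0035 -0.0002]
```

Call:
play_rows(moves=[-0.003,0.004,0,-5,-0.003,0.004,0,-5,-0.003,0.004,0,-5])

```text
time_s: 21.8
position: [0.7728, -0.0727, 0.1919]
tcp_rot: [-0.243, -3.132, -0.001]
force: [-1.0, 0.4, -0.7]
grip_width: 0.0003
gripper_force: 0.0
```

```bash
sed -i 's/range(v-9,v+10)/(v-7,v-6,v-5,v+3,v+4,v+5)/' m.py; python3 m.py A3
```

```text
A3 centre 422 116 cols from 409
109 175/161 177/164 177/164 207/192 201/185 170/152  88/ 69 193/172 255/255 250/242 247/240 248/241 250/245 250/244 247/239 245/238 247/241 248/240 248/242 248/241 226/209 209/189 210/194 208/192 204/192 207/191 209/192
110 191/175 190/177 189/175 206/190 223/208 175/157  95/ 75 195/177 255/255 250/243 248/240 248/240 249/243 248/243 247/241 247/240 247/241 247/241 248/243 251/246 233/216 220/204 216/203 211/199 207/191 203/192 208/193
111 188/179 172/164 115/105 126/116 152/140 122/109 116/ 99 218/202 255/254 248/242 248/241 249/243 249/244 249/244 247/239 246/240 248/243 248/242 250/245 251/245 148/136 156/140 148/133 159/146 213/201 205/197 210/200
119 212/107 213/109 213/110 215/112 214/110 200/102 116/ 74 161/126 240/226 245/225 243/221 242/222 246/229 253/240 252/233 252/235 252/235 252/234 252/237 250/227 246/173 254/179 253/183 253/183 253/181 253/180 253/181
120 171/ 87 175/ 93 176/ 90 172/ 90 187/ 94 202/102  84/ 82 196/184 255/255 251/250 249/248 249/248 250/248 252/250 250/248 250/246 250/248 250/248 251/250 251/251 251/213 253/173 253/185 253/183 253/184 253/187 253/181
121 159/ 82 161/ 85 161/ 85 161/ 84 174/ 92 181/100  95/ 85 207/187 255/255 252/249 251/247 251/248 252/249 251/247 250/246 250/246 250/246 250/246 250/248 251/246 253/202 253/181 253/185 253/185 253/186 253/183 253/182
```

Call:
play_rows(moves=[0,0.045,0,0,0,0.09,0,0,0,0.135,0,0,0,0.18,0,0,0,0.22,0,0])

```text
time_s: 22.35
position: [0.8064, 0.1475, 0.1921]
tcp_rot: [-0.24, -3.132, -0.001]
force: [0.1, 0.2, 0.0]
grip_width: -0.0
gripper_force: 0.0
```

Call:
play_rows(moves=[0,0,0,0,0,0,0,0])

```text
time_s: 22.55
position: [0.8061, 0.1465, 0.1915]
tcp_rot: [-0.237, -3.132, 0.0]
force: [0.5, -1.0, -0.2]
grip_width: -0.0002
gripper_force: 0.0
```

```bash
python3 m.py B3
```

```text
B3 centre 142 117 cols from 129
110 205/189 199/187 204/192 200/186 217/203 234/221 229/215 230/216 229/216 232/222 232/225 228/216 229/217 230/220 229/218 230/220 237/222 191/176  71/ 57  87/ 71 115/101 167/152 165/149 161/148 161/145 162/149 155/142
111 137/131 134/128 126/123 139/129 183/170 237/226 228/216 227/213 228/216 231/222 232/222 227/213 228/215 229/220 230/219 232/222 236/225 190/174  72/ 59  87/ 76 114/103 182/165 174/164 177/163 182/172 176/164 174/162
112 100/ 71  99/ 63 101/ 68  97/ 64 147/126 237/231 226/215 230/219 227/213 234/225 232/224 228/217 229/219 228/216 231/221 232/220 235/226 226/213  65/ 53  71/ 66  99/ 86 153/141 149/138 139/128  95/ 88  99/ 89 101/ 97
120 251/166 251/165 250/162 251/167 252/170 252/174 241/196 220/202 220/202 223/204 231/208 232/212 230/208 224/202 211/200 218/205 220/208 222/209 204/187  90/ 68 117/ 80 151/ 71 150/ 73 148/ 70 138/ 71 191/ 91 255/161
121 251/169 251/166 251/167 251/166 251/164 252/170 240/201 219/214 221/210 221/210 225/217 227/220 227/216 225/213 227/216 230/219 232/220 237/226 222/211  99/ 87  99/ 72 162/ 79 152/ 77 153/ 76 148/ 76 196/ 93 255/165
122 251/169 251/168 251/168 251/167 251/165 251/171 239/199 223/214 220/205 225/210 228/213 228/216 228/213 223/209 225/209 225/213 229/216 232/218 224/208 103/ 92 101/ 75 157/ 72 154/ 75 152/ 76 143/ 73 154/ 71 221/105
```

Stereo now puts the tongue within about 0.5 mm of the pointer, and the arm is clear of everything. I'm handing the job in.

```bash
python3 -c "
from cell import ctrl
print(ctrl.close_job())"
```

```text
the job is handed in; nothing more can be done
None
```

I handed the job in at about 23 s of robot time. The larger wedge carries the board with the tongue about 0.5 mm or less from the pointer by my stereo reading, and the arm stands clear; the hand-in call gave no verdict.

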